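Put the medicines back in their colour-coded tray

TASK

Put the four medicines back in the clear acrylic medicine tray: the nasal spray with the blue cap, the pill bottle with the red cap, the eye drops with the green cap and the balm jar with the yellow lid each stand upright in the middle of the pad of their cap's colour. The lens spray with the black cap and the spice jar with the cork are not medicines: leave them standing where they are.

Things in the scene. Friction and masses are not known exactly. Their poses are not given: they have to be found in the camera images.
- nasal_spray_c (a point): nasal spray: white plastic bottle 32 mm across up to 47 mm high, then a narrow neck and a BLUE cap 21 mm across; 82 mm high. Loose, standing upright; its z axis points up its axis. The point is on its axis, half-way up. Centre 41 mm above its foot. 40 g.
- pill_bottle_c (a point): pill bottle: amber bottle 38 mm across, 50 mm high, with a RED cap 40 mm across; 66 mm high in all. Loose, standing upright; its z axis points up its axis. The point is on its axis, half-way up. Centre 33 mm above its foot. 70 g.
- eye_drops_c (a point): eye drops: small white bottle 28 mm across, 40 mm high, with a GREEN cap 21 mm across; 64 mm high in all. Loose, standing upright; its z axis points up its axis. The point is on its axis, half-way up. Centre 32 mm above its foot. 30 g.
- balm_jar_c (a point): balm jar: white jar 42 mm across, 46 mm high, with a YELLOW lid 44 mm across; 64 mm high in all. Loose, standing upright; its z axis points up its axis. The point is on its axis, half-way up. Centre 32 mm above its foot. 90 g.
- lens_spray_c (a point): look-alike that stays: lens-cleaner spray, the same white bottle as the nasal spray but with a BLACK cap; 32 mm across, 82 mm high. Loose, standing upright; its z axis points up its axis. The point is on its axis, half-way up. 
- spice_jar_c (a point): look-alike that stays: spice jar, the same amber bottle as the pill bottle but with a brown CORK stopper; 38 mm across, 66 mm high. Loose, standing upright; its z axis points up its axis. The point is on its axis, half-way up. 
- pad_blue: blue square pad, 74 x 74 x 3 mm, fixed, in one of the 2 x 2 compartments (87 mm square) of the clear acrylic medicine tray. Origin: centre of its underside, 4 mm above the shelf (its top is 7 mm above it); x, y along the tray's sides. Pad centres 90 mm apart; tray walls end 14 mm, dividers 10 mm above the shelf. Tray side (left/right) and colour layout vary.
- pad_red: red square pad, 74 x 74 x 3 mm, fixed, in one of the 2 x 2 compartments (87 mm square) of the clear acrylic medicine tray. Origin: centre of its underside, 4 mm above the shelf (its top is 7 mm above it); x, y along the tray's sides. Pad centres 90 mm apart; tray walls end 14 mm, dividers 10 mm above the shelf. Tray side (left/right) and colour layout vary.
- pad_green: green square pad, 74 x 74 x 3 mm, fixed, in one of the 2 x 2 compartments (87 mm square) of the clear acrylic medicine tray. Origin: centre of its underside, 4 mm above the shelf (its top is 7 mm above it); x, y along the tray's sides. Pad centres 90 mm apart; tray walls end 14 mm, dividers 10 mm above the shelf. Tray side (left/right) and colour layout vary.
- pad_yellow: yellow square pad, 74 x 74 x 3 mm, fixed, in one of the 2 x 2 compartments (87 mm square) of the clear acrylic medicine tray. Origin: centre of its underside, 4 mm above the shelf (its top is 7 mm above it); x, y along the tray's sides. Pad centres 90 mm apart; tray walls end 14 mm, dividers 10 mm above the shelf. Tray side (left/right) and colour layout vary.
Not all that is in view belongs to the job. Leave any pink look-alike of the part that bears pill_bottle_c alone.

How it is judged (in metres and radians):
At the end, for the whole second after the job is handed in: Each of the four medicines stands released and still on the pad of its cap's colour: its axis within 15 mm of the pad's centre, upright within 0.12 rad, its foot on the pad (height within 4 mm). The lens spray and the spice jar are upright and within 15 mm of where they started (horizontal distance between nasal_spray_c and pad_blue below 0.015 m and z of nasal_spray_c in the frame of pad_blue between 0.04 and 0.048 m and angle between each of nasal_spray_c, pill_bottle_c, eye_drops_c, balm_jar_c, lens_spray_c, spice_jar_c's own z axis and vertical below 0.12 rad and linear speed of each of nasal_spray, pill_bottle, eye_drops, balm_jar below 0.01 m/s and horizontal distance between pill_bottle_c and pad_red below 0.015 m and z of pill_bottle_c in the frame of pad_red between 0.032 and 0.04 m and horizontal distance between eye_drops_c and pad_green below 0.015 m and z of eye_drops_c in the frame of pad_green between 0.031 and 0.039 m and horizontal distance between balm_jar_c and pad_yellow below 0.015 m and z of balm_jar_c in the frame of pad_yellow between 0.031 and 0.039 m and distance of each of lens_spray_c, spice_jar_c from where it was at the start of the episode below 0.015 m); the robot touches nothing.
It fails at once if the lens-cleaner spray is moved more than 15 mm or tipped over (distance of lens_spray_c from where it was at the start of the episode above 0.015 m or angle between lens_spray_c's own z axis and vertical above 0.3 rad).
It fails at once if the spice jar is moved more than 15 mm or tipped over (distance of spice_jar_c from where it was at the start of the episode above 0.015 m or angle between spice_jar_c's own z axis and vertical above 0.3 rad).
It also fails if it takes over 115 s, if anything falls off the work surface, if the arm or the gripper's body presses on something with over 40 N, if the wrist force passes 120 N, or if a joint passes its speed limit or range.

ROBOT

A 6-joint arm with a two-finger parallel gripper is mounted at the origin on the work surface. World frame = base frame: x ahead of the robot, y to its left, z up, the work surface at z = 0. Lengths are in mm, angles in rad, forces in N, time in s.
With the tool pointing down it reaches from about 300 to 875 mm from the base axis. Payload 6.4 kg.
Tool frame: the origin (TCP) lies at the very end of the fingers, on their centre line; the grasp point (between the pads) lies 19 mm behind it (grip_depth is the distance from the TCP to the grasp point, in mm); y points along the fingers, x is the direction in which the jaws open and shut, and the axes are right-handed (so a half turn about y gives the same grasp; the last joint's range is limited). The gripper opens to 88 mm and grips with 3 to 60 N. Pads are 18 mm wide; open, the fingers measure 123 mm over their backs; the gripper's body (75 mm by 187 mm) begins 45 mm behind the grasp point.
Start: joints at [-1.446, 0.181, 1.607, -0, 1.354, -0.206], TCP at [186.776, -543.834, 199.314] pointing down, gripper open.
Joint ranges: [-2.99, 2.99], [-0.89, 2.07], [0.3, 2.58], [-1.14, 4.28], [0, 2.63], [-3.12, 3.12]. Speed limits (rad/s): [2.57, 2.57, 3.01, 3.14, 3.14, 3.14].

INTERFACE

Orientations are given as a unit quaternion [w, x, y, z].
In Python, from bench import * gives the robot as it stands. The module is installed in compiled form; this text tells all that it offers.
- The arm moves only by the tool step_arm, never from a script. Its argument "plan" is a list of rows, each a list of 7 numbers: the turn, a rotation vector about the tool's x, y, z in rad, then the shift along the tool's x, y, z in cm, then the gripper command: -1 is fully open, 1 is shut, values between are in proportion. In form: [[wx, wy, wz, dx, dy, dz, claw], ...]. A call has 1 to 20 rows; each row is the pose to reach, as a shift and turn from the pose commanded when the call began, along the tool's axes at that moment; what a row does not reach only later rows make up. A row lasts 1/10 s, in which the tool goes at most 50 mm and 8.59 degrees, less where a joint would pass 70% of its speed; a pose out of reach is approached as far as the arm can. A call with a gripper value outside its range is refused whole. The fingers move at their own pace and stop on an object; "squeeze" is the grip in N (left out, the last holds). Time passes only in rows, so rows that repeat a pose let the fingers close. It gives the time, the measured TCP pose, the force and the opening at its end, in the units of the state.
- observe(): the state, without advancing time (a new reading comes with each control period).
- capture(name): name is "scene" or "top" or "wrist"; returns a dict with "color" (420x560x3 uint8, red, green, blue), "fovy" (degrees; the focal length in pixels is half the picture's height over the tangent of half this angle, whatever the lens; pixels are square), "cx", "cy" (the principal point, pixels), "world_from_camera" (4x4, takes a point from camera to world coordinates); the wrist camera has in their place "hand_eye" (4x4, takes a point from camera to tool coordinates, whose origin is the TCP and whose axes are the tool frame's). Camera axes: x right, y down, z forward; pixel columns grow to the right and rows downward; lengths in mm; the calibration is good to about 2 mm. A picture is of the moment at which its call begins: read the wrist's pose just before it. There is no depth.
- finish_job(): hands the job in, once; it reports no verdict.
The state is a dict: "clock": time; "q": joint angles; "dq": joint speeds; "joint_efforts": joint torques, N m; "eef_pos": TCP position; "ee_rot": TCP orientation; "force": force on the tool from outside, world axes, zero at the start; "torque": the same for the moment, N m; "width": opening from 0.0 (shut) to 1.0 (fully open).
Only numpy, scipy, OpenCV 4.12 (cv2) and the standard library are available. Lean on these libraries where they do the work, as an engineer would, in place of code of your own. Each camera call takes 0.05 s, during which the arm holds its last target. There are 200 camera calls.

## Working session

There is one attempt and no reset: what is moved stays moved. The work goes in short steps, Python scripts to look and compute and a tool call to move; the robot and the scene stay as the last step left them, time stands still between calls to the robot, and variables do not carry over. Pictures are saved under pics/ and viewed, about 12 in all and at most 16, crops included, and the job is handed in when it is done.

Besides the shell and the picture viewer there is one more tool, called after ">>>" by a JSON object that holds its "method" and its "body", one argument or row to a line. step_arm: Moves the arm, as the interface text tells. Its arguments: {"type":"object","properties":{"plan":{"type":"array","items":{"type":"array","items":{"type":"number"}}},"squeeze":{"type":"number"}},"required":["plan"]}

```bash
mkdir -p pics
python3 - <<'E'
from bench import *
import cv2,numpy as np
s=observe();print(s)
for n in("scene","top"):
    c=capture(n);cv2.imwrite(f"pics/{n}0.png",c["color"][:,:,::-1]);print(n,c["fovy"],c["cx"],c["cy"],np.round(c["world_from_camera"],4).tolist())
    np.save(f"pics/{n}T.npy",c["world_from_camera"])
c=capture("wrist");print(c["fovy"],c["cx"],c["cy"],np.round(c["hand_eye"],4).tolist())
E
```

```text
{'clock': 0.0, 'q': array([-1.44628450e+00,  1.81518056e-01,  1.60797044e+00, -1.63308571e-05,
        1.35377405e+00, -2.06301337e-01]), 'dq': array([ 1.69612353e-03, -5.68988824e-05,  1.55166510e-04, -3.42345054e-04,
       -1.14295568e-04, -1.39691068e-03]), 'joint_efforts': array([-7.81485651e-04, -4.33875310e+01, -3.41849363e+01,  7.03209545e-02,
        3.85047274e-02, -1.25157667e-04]), 'eef_pos': array([ 186.70421645, -543.23399895,  198.44125792]), 'ee_rot': array([ 0.57593333, -0.57507259,  0.4112521 , -0.41044369]), 'force': array([-0.00029609, -0.07932075, -0.15741047]), 'torque': array([0.00919608, 0.03131282, 0.0354363 ]), 'width': 0.9993002088928366}
scene 42.923744998625104 285.24296318243864 217.4639691327067 [[-0.0317, 0.84, -0.5417, 1156.8584], [0.9995, 0.0314, -0.0098, 16.2798], [0.0088, -0.5417, -0.8405, 985.0107], [0.0, 0.0, 0.0, 1.0]]
top 55.862692943114254 279.21539905285044 205.87396914789474 [[0.015, -0.9922, 0.1241, 461.7663], [-0.9999, -0.015, 0.0012, -19.7929], [0.0007, -0.1241, -0.9923, 1065.4511], [0.0, 0.0, 0.0, 1.0]]
71.17790028967063 279.2078264375733 210.79702357559114 [[1.0, -0.0, -0.0002, 0.9468], [0.0002, -0.3153, 0.949, -185.7117], [-0.0001, -0.949, -0.3153, 81.7139], [0.0, 0.0, 0.0, 1.0]]
```

View pics/scene0.png

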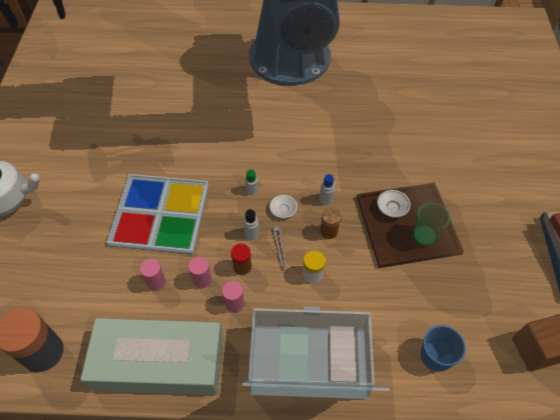

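View pics/top0.png

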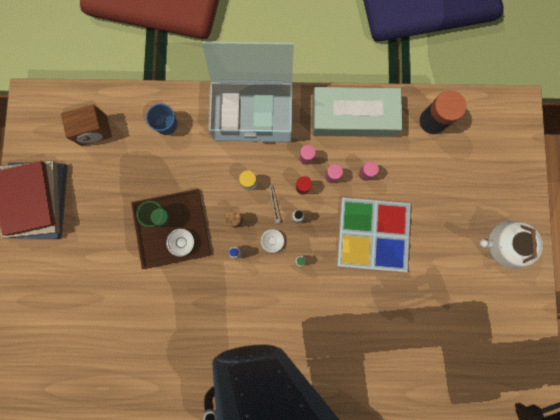

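The scene camera shows:

| Object | Scene pixel | Top pixel |
|---|---|---|
| Nasal spray, blue | (328,182) | (234,253) |
| Eye drops, green | (251,177) | (300,261) |
| Pill bottle, red | (242,257) | (304,185) |
| Balm jar, yellow | (314,264) | (248,179) |
| Lens spray, black | (250,222) | (299,216) |
| Spice jar, cork | (331,222) | (236,219) |

There are three pink look-alikes at (152,274), (200,272) and (233,296). The tray is on the robot's right. Next I'll measure positions by colour in both views.

```bash
cat > h.py <<'E'
import cv2,numpy as np
from bench import *
def ray(c,T,u,v):
    f=210/np.tan(np.radians(c["fovy"])/2)
    d=T[:3,:3]@np.array([(u-c["cx"])/f,(v-c["cy"])/f,1]);return T[:3,3],d
def hit(c,T,u,v,z):
    o,d=ray(c,T,u,v);return (o+d*(z-o[2])/d[2])
HUE={"blue":(105,130,120,60),"green":(50,80,120,40),"yellow":(18,32,160,110),"red":(174,6,170,60)}
def blobs(img,col,near,r=25):
    h=cv2.cvtColor(img,cv2.COLOR_RGB2HSV);lo,hi,s,v=HUE[col];H=h[...,0]
    m=((H>=lo)&(H<=hi) if lo<hi else (H>=lo)|(H<=hi))&(h[...,1]>=s)&(h[...,2]>=v)
    n,l,st,ce=cv2.connectedComponentsWithStats(m.astype(np.uint8))
    best=[i for i in range(1,n) if np.hypot(*(ce[i]-near))<r]
    i=max(best,key=lambda i:st[i,4]);
    return ce[i],st[i],l==i
E
python3 - <<'E'
from h import *
C={n:capture(n) for n in("scene","top")}
P={"blue":((328,182),(234,253),70),"green":((251,177),(300,261),52),"red":((242,257),(304,185),58),"yellow":((314,264),(248,179),55)}
pad={"blue":((145,194),(389,252)),"yellow":((184,198),(356,250)),"red":((134,229),(391,219)),"green":((176,232),(358,214))}
for k,(a,b,z) in P.items():
    R=[]
    for n,p in(("scene",a),("top",b)):
        c=C[n];ce,st,m=blobs(c["color"],k,p,12);T=c["world_from_camera"];R.append(ray(c,T,*ce))
        print(k,n,ce.round(1),st,hit(c,T,*ce,z).round(1))
    A=np.zeros((3,3));y=np.zeros(3)
    for o,d in R:
        d=d/np.linalg.norm(d);M=np.eye(3)-np.outer(d,d);A+=M;y+=M@o
    print("   tri",np.linalg.solve(A,y).round(1))
    for n,p in zip(("scene","top"),pad[k]):
        c=C[n];ce,st,m=blobs(c["color"],k,p,12);T=c["world_from_camera"];
        print("  pad",n,st[4],hit(c,T,*ce,7).round(1))
for n,px in(("scene",((250,216),(331,216))),("top",((299,216),(236,219)))):
    for p,z in zip(px,(70,58)):print("stay",n,hit(C[n],C[n]["world_from_camera"],*p,z).round(1))
    for nm,p in (("pinkA",(233,290)),) if n=="scene" else (("pink",(308,154)),("pink",(335,173)),("bowl",(272,240)),("tw",(272,188)),("tw",(278,218))):print(nm,hit(C[n],C[n]["world_from_camera"],*p,58 if 'p' in nm else 10).round(1))
s=observe()
from scipy.spatial.transform import Rotation as Ro
print(Ro.from_quat(np.roll(s["ee_rot"],-1)).as_matrix().round(3))
big=[cv2.resize(C["scene"]["color"][150:300,210:360],(600,600),interpolation=cv2.INTER_CUBIC)]
cv2.imwrite("pics/crop1.png",big[0][:,:,::-1])
E
```

```text
blue scene [328.2 180.4] [324 174   9  13  93] [469.5  94.4  70. ]
blue top [233.  251.9] [230 249   7   7  42] [468.7  94.9  70. ]
   tri [468.7  94.8  68.9]
  pad scene 874 [ 475.5 -312.5    7. ]
  pad top 732 [ 473.5 -313.     7. ]
green scene [250.5 175.3] [247 170   8  12  88] [448.6 -74.   52. ]
green top [300.4 260.9] [298 259   6   5  25] [448.7 -74.5  52. ]
   tri [448.7 -74.2  52.2]
  pad scene 970 [ 571.8 -229.2    7. ]
  pad top 662 [ 570.  -229.3    7. ]
red scene [240.4 253.4] [231 244  20  20 325] [647.2 -80.5  58. ]
red top [303.7 183.9] [297 177  15  15 189] [645.9 -80.9  58. ]
   tri [646.2 -80.8  56.3]
  pad scene 934 [ 565.2 -318.9    7. ]
  pad top 669 [ 563.4 -319.3    7. ]
yellow scene [314.3 260.1] [303 250  23  22 375] [655.2  65.8  55. ]
yellow top [247.1 178.5] [239 171  17  16 220] [658.4  65.7  55. ]
   tri [657.6  65.5  59.4]
  pad scene 864 [ 482.  -222.8    7. ]
  pad top 687 [ 479.9 -223.     7. ]
stay scene [566.3 -66.3  70. ]
stay scene [552.3 100.   58. ]
pinkA [726.7 -88.4  58. ]
stay top [561.3 -68.9  70. ]
stay top [552.3  91.2  58. ]
pink [725.1 -91.5  58. ]
pink [ 675.8 -161.8   58. ]
bowl [502.1  -0.7  10. ]
tw [642.1   1.7  10. ]
tw [561.  -15.7  10. ]
[[ 0.325 -0.     0.946]
 [-0.946  0.001  0.325]
 [-0.001 -1.     0.   ]]
```

View pics/crop1.png

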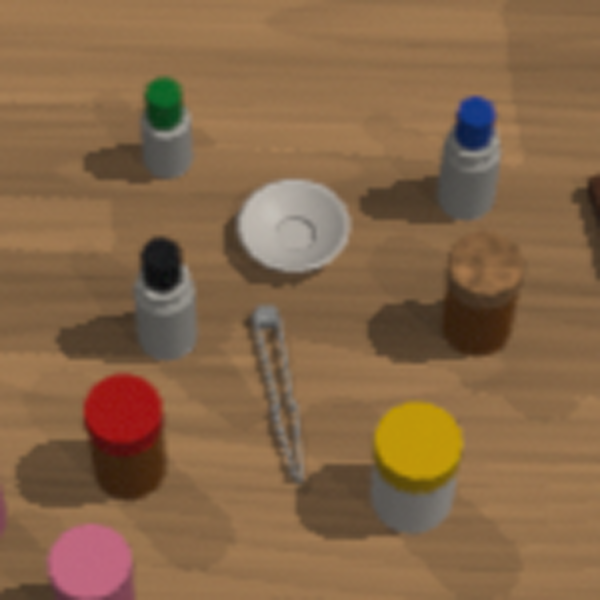

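The crop confirms it. The real four have green, blue, red and yellow caps. The black cap (160,300 in the crop) and the cork (480,290) stay, and so does the pink one at (90,590). I'll keep the current tool orientation throughout (jaws roughly along y) and grasp by the caps, so the fingers stay high. The first move is to hover over the eye drops.

>>> {"method": "step_arm", "body": {
  "plan": [
    [0,0,0,-35.9,4.9,40.1,-1],
    [0,0,0,-35.9,4.9,40.1,-1],
    [0,0,0,-35.9,4.9,40.1,-1],
    [0,0,0,-35.9,4.9,40.1,-1],
    [0,0,0,-35.9,4.9,40.1,-1],
    [0,0,0,-35.9,4.9,40.1,-1],
    [0,0,0,-35.9,4.9,40.1,-1],
    [0,0,0,-35.9,4.9,40.1,-1],
    [0,0,0,-35.9,4.9,40.1,-1],
    [0,0,0,-35.9,4.9,40.1,-1],
    [0,0,0,-35.9,4.9,40.1,-1],
    [0,0,0,-35.9,4.9,40.1,-1],
    [0,0,0,-35.9,4.9,40.1,-1],
    [0,0,0,-35.9,4.9,40.1,-1],
    [0,0,0,-35.9,4.9,40.1,-1],
    [0,0,0,-35.9,4.9,40.1,-1],
    [0,0,0,-35.9,4.9,40.1,-1]
  ]
}}

```text
clock: 1.95
eef_pos: [449.3, -74.9, 150.4]
ee_rot: [0.575, -0.575, 0.411, -0.411]
force: [-0.5, -1.3, -0.8]
width: 1.003
```

```bash
cat >> h.py <<'E'
from scipy.spatial.transform import Rotation as Ro
def tool():
    s=observe();R=Ro.from_quat(np.roll(s["ee_rot"],-1)).as_matrix();return s,R,s["eef_pos"]
def delta(x,y,z):
    s,R,p=tool();return (R.T@(np.array([x,y,z])-p)/10).round(2)
def wrist(col,z,near=None,r=400,save=None,hitz=True):
    s,R,p=tool();c=capture("wrist");T=np.eye(4);T[:3,:3]=R;T[:3,3]=p;T=T@c["hand_eye"]
    if save:cv2.imwrite(save,c["color"][:,:,::-1])
    f=210/np.tan(np.radians(c["fovy"])/2)
    def px(w): q=np.linalg.inv(T)@np.r_[w,1];return np.array([c["cx"]+f*q[0]/q[2],c["cy"]+f*q[1]/q[2]])
    n=px(near) if near is not None else (280,210)
    ce,st,m=blobs(c["color"],col,n,r);return ce.round(1),st,hit(c,T,*ce,z).round(1),px
E
python3 - <<'E'
from h import *
ce,st,h,px=wrist("green",52,(448.7,-74.2,52),120,"pics/w1.png");print(ce,st,h)
print(tool()[2],delta(h[0],h[1],35))
E
```

```text
[277.3 200.2] [268 189  20  22 325] [447.6 -74.4  52. ]
[449.27941012 -74.74143145 150.4002951 ] [-0.09 11.54 -0.15]
```

View pics/w1.png

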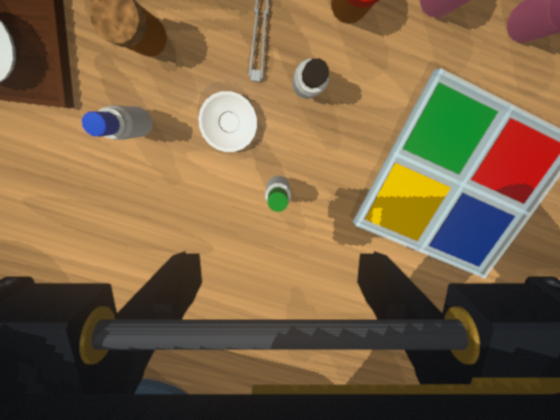

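The wrist view shows the green cap at (277,200), between the fingers, and it agrees with the fixed cameras to about 1 mm. Next I descend, grip and lift.

>>> {"method": "step_arm", "body": {
  "plan": [
    [0,0,0,-0.1,3,-0.1,-0.3],
    [0,0,0,-0.1,6,-0.1,-0.3],
    [0,0,0,-0.1,9,-0.1,-0.3],
    [0,0,0,-0.1,10.5,-0.1,-0.3],
    [0,0,0,-0.1,11.5,-0.1,-0.3],
    [0,0,0,-0.1,11.5,-0.1,-0.3],
    [0,0,0,-0.1,11.5,-0.1,1],
    [0,0,0,-0.1,11.5,-0.1,1],
    [0,0,0,-0.1,11.5,-0.1,1],
    [0,0,0,-0.1,11.5,-0.1,1],
    [0,0,0,-0.1,11.5,-0.1,1],
    [0,0,0,-0.1,11.5,-0.1,1],
    [0,0,0,-0.1,11.5,-0.1,1],
    [0,0,0,-0.1,11.5,-0.1,1],
    [0,0,0,-0.1,10.5,-0.1,1],
    [0,0,0,-0.1,8.5,-0.1,1],
    [0,0,0,-0.1,5.5,-0.1,1],
    [0,0,0,-0.1,2.5,-0.1,1],
    [0,0,0,-0.1,0,-0.1,1],
    [0,0,0,-0.1,0,-0.1,1]
  ],
  "squeeze": 12
}}

```text
clock: 4.0
eef_pos: [450.8, -74.5, 154.7]
ee_rot: [0.576, -0.575, 0.408, -0.414]
force: [0.2, -0.5, 1.2]
width: 0.005
```

Run:
```python
from h import *
s=observe();print(s["eef_pos"],s["width"]*88,s["force"])
for z in(150,42):print(delta(571,-229.3,z))
ce,st,h,px=wrist("green",7,(571,-229.3,7),60,"pics/w2.png");print(ce,st,h)
```

```text
[450.79620091 -74.54042209 154.65319945] 0.4167382327361336 [ 0.18865162 -0.48242056  1.17888902]
[18.54  0.6   6.34]
[18.48 11.4   6.27]
[445.1 131. ] [ 401   87   91   88 4441] [ 571.3 -228.2    7. ]
```

View pics/w2.png

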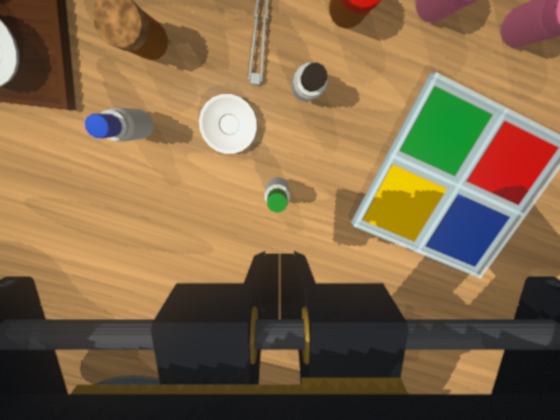

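The jaws shut on nothing, and the bottle still stands at (277,200), the same pixel as before. Most likely the fingers were still closing when I lifted. I'll repeat it in stages: reopen and descend first, then close and read the width before lifting.

>>> {"method": "step_arm", "body": {
  "plan": [
    [0,0,0,0,0,0,-0.3],
    [0,0,0,0,0,0,-0.3],
    [0,0,0,0,0,0,-0.3],
    [0,0,0,0,0,0,-0.3],
    [0,0,0,0,0,0,-0.3],
    [0,0,0,0,0,0,-0.3]
  ]
}}

```text
clock: 4.65
eef_pos: [448.1, -73.4, 150.1]
ee_rot: [-0.575, 0.576, -0.411, 0.411]
force: [-0.8, 0.2, 0.2]
width: 0.525
```

Run:
```python
from h import *
s=observe();print(s["eef_pos"],s["width"]*88,s["force"])
ce,st,h,px=wrist("green",52,(448.7,-74.2,52),50);print(ce,st,h,delta(448.5,-74.3,35))
```

```text
[448.0592429  -73.37701167 150.06599503] 46.2356673246302 [-0.84439919  0.20022954  0.16190988]
[279.2 199.4] [270 188  20  23 328] [447.8 -74.4  52. ] [1.000e-01 1.152e+01 1.000e-02]
```

>>> {"method": "step_arm", "body": {
  "plan": [
    [0,0,0,0.1,3,0,-0.1],
    [0,0,0,0.1,6,0,-0.1],
    [0,0,0,0.1,9,0,-0.1],
    [0,0,0,0.1,10.5,0,-0.1],
    [0,0,0,0.1,11.5,0,-0.1],
    [0,0,0,0.1,11.5,0,-0.1],
    [0,0,0,0.1,11.5,0,-0.1],
    [0,0,0,0.1,11.5,0,-0.1]
  ]
}}

```text
clock: 5.5
eef_pos: [449.4, -74.8, 36.4]
ee_rot: [0.576, -0.575, 0.41, -0.412]
force: [0.2, -0.5, -0.6]
width: 0.548
```

>>> {"method": "step_arm", "body": {
  "plan": [
    [0,0,0,0,0,0,1],
    [0,0,0,0,0,0,1],
    [0,0,0,0,0,0,1],
    [0,0,0,0,0,0,1],
    [0,0,0,0,0,0,1],
    [0,0,0,0,0,0,1],
    [0,0,0,0,0,0,1],
    [0,0,0,0,0,0,1],
    [0,0,0,0,0,0,1],
    [0,0,0,0,0,0,1]
  ],
  "squeeze": 15
}}

```text
clock: 6.5
eef_pos: [448.5, -74.4, 35.3]
ee_rot: [-0.575, 0.576, -0.411, 0.411]
force: [0.8, 0.2, -0.0]
width: 0.006
```

It shut fully again with the TCP at z = 35, so I'll look from here.

Run:
```python
from h import *
s,R,p=tool();print(p,s["width"],R.round(3).tolist())
a=capture("wrist")["color"];b=capture("scene")["color"][130:280,180:380]
b=cv2.resize(b,(560,420));cv2.imwrite("pics/w3.png",cv2.resize(np.hstack([a,b]),(800,300))[:,:,::-1])
```

```text
[448.45913522 -74.38233003  35.29295563] 0.006499725217701545 [[0.325, -0.0, 0.946], [-0.946, 0.0, 0.325], [-0.0, -1.0, -0.0]]
```

View pics/w3.png

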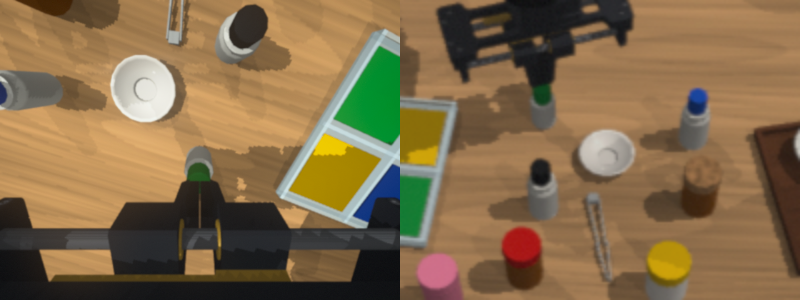

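In both views the closed fingertips are above or behind the green cap, so they aren't where the reported TCP puts them. I'll overlay the tool axis on the images to tell which offset it is.

Run:
```python
from h import *
s,R,p=tool();out=[]
for n in("scene","wrist"):
    c=capture(n);T=c.get("world_from_camera")
    if T is None:
        T=np.eye(4);T[:3,:3]=R;T[:3,3]=p;T=T@c["hand_eye"]
    f=210/np.tan(np.radians(c["fovy"])/2)
    def px(w): q=np.linalg.inv(T)@np.r_[w,1];return np.array([c["cx"]+f*q[0]/q[2],c["cy"]+f*q[1]/q[2]])
    u0=px(p);x0,y0=int(u0[0])-50,int(u0[1])-(55 if n=="scene" else 40)
    if n=="wrist":x0,y0=x0-30,y0-40
    w=100 if n=="scene" else 160
    im=cv2.resize(np.ascontiguousarray(c["color"][y0:y0+w,x0:x0+w]),(400,400),interpolation=cv2.INTER_CUBIC);k=400/w
    for i in range(0,8):
        q=(px(p-R[:,1]*10*i)-(x0,y0)+.5)*k;cv2.circle(im,(int(q[0]),int(q[1])),3,(255,0,255) if i else (0,255,255),-1)
    q=(px(p+R[:,2]*-20)-(x0,y0)+.5)*k;cv2.circle(im,(int(q[0]),int(q[1])),3,(255,128,0),-1)
    print(n,u0,px(p-R[:,1]*30),x0,y0,k);out.append(im)
cv2.imwrite("pics/o1.png",np.hstack(out)[:,:,::-1])
```

```text
scene [250.69696265 179.80545787] [250.06542899 171.48637239] 200 124 4.0
wrist [277.88433951 238.39164186] [277.65885323 258.91316022] 197 158 2.5
```

View pics/o1.png

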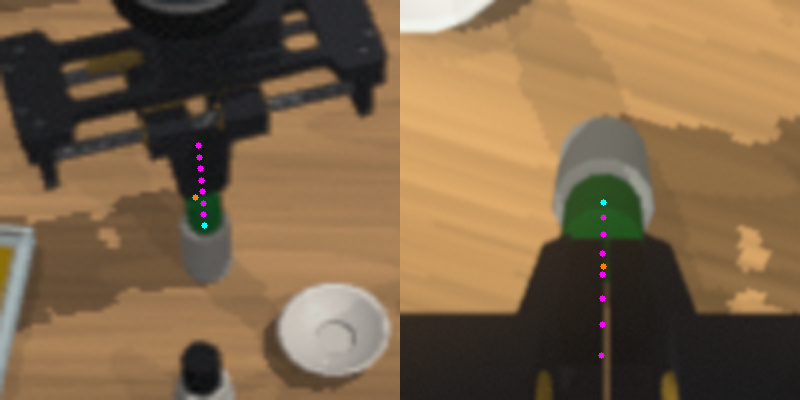

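The dots are 10 mm apart along the tool axis, with cyan at the reported TCP. In both views the tips end about 40 mm above the cyan dot, and the straight fingertip edge hides the top of the cap. So the real fingertips sit about 40 mm short of the reported TCP, and the fingers closed just over the cap (nominal tip height 75 mm against a 64 mm cap). I'll open, go 35 mm lower watching the force, then close.

>>> {"method": "step_arm", "body": {
  "plan": [
    [0,0,0,0,0,0,0],
    [0,0,0,0,0,0,0],
    [0,0,0,0,0,0,0],
    [0,0,0,0,0,0,0],
    [0,0,0,0,0,0,0],
    [0,0,0,0,0,0,0],
    [0,0,0,0,1,0,0],
    [0,0,0,0,2,0,0],
    [0,0,0,0,3,0,0],
    [0,0,0,0,3.5,0,0],
    [0,0,0,0,3.5,0,0],
    [0,0,0,0,3.5,0,0]
  ]
}}

```text
clock: 7.9
eef_pos: [448.4, -74.3, 0.1]
ee_rot: [-0.575, 0.576, -0.411, 0.411]
force: [0.7, 0.5, 0.5]
width: 0.507
```

>>> {"method": "step_arm", "body": {
  "plan": [
    [0,0,0,0,0,0,1],
    [0,0,0,0,0,0,1],
    [0,0,0,0,0,0,1],
    [0,0,0,0,0,0,1],
    [0,0,0,0,0,0,1],
    [0,0,0,0,0,0,1],
    [0,0,0,0,0,0,1]
  ],
  "squeeze": 15
}}

```text
clock: 8.6
eef_pos: [448.9, -74.3, 1.0]
ee_rot: [0.576, -0.575, 0.411, -0.411]
force: [-0.7, 2.5, 5.5]
width: 0.229
```

Run:
```python
from h import *
s,R,p=tool();print(p,s["width"]*88,s["force"])
a=capture("wrist")["color"];b=capture("scene")["color"][120:210,190:310]
b=cv2.resize(b,(560,420));cv2.imwrite("pics/w4.png",cv2.resize(np.hstack([a,b]),(800,300))[:,:,::-1])
```

```text
[448.92364701 -74.34471794   0.95529121] 20.18894128615388 [-0.71727798  2.46248469  5.4967447 ]
```

View pics/w4.png

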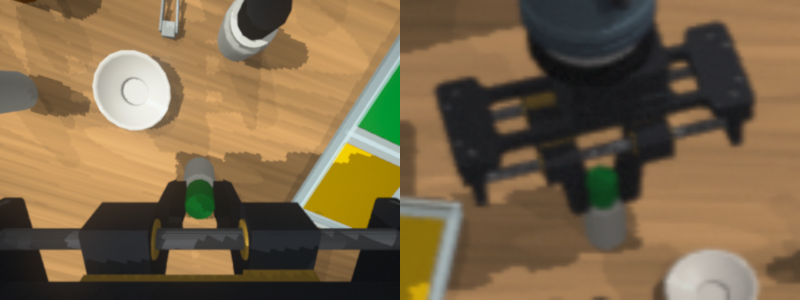

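The cap is gripped: width 20 mm, standing between the pads. Next I lift and carry it to above the green pad.

>>> {"method": "step_arm", "body": {
  "plan": [
    [0,0,0,0,-1,0,1],
    [0,0,0,0,-3,0,1],
    [0,0,0,0,-6,0,1],
    [0,0,0,0,-9,0,1],
    [0,0,0,1,-11,0.4,1],
    [0,0,0,3,-12,1,1],
    [0,0,0,6,-12,2.1,1],
    [0,0,0,9,-12,3.1,1],
    [0,0,0,12,-12,4.2,1],
    [0,0,0,15,-12,5.2,1],
    [0,0,0,17,-12,5.9,1],
    [0,0,0,18.6,-12,6.5,1],
    [0,0,0,18.6,-12,6.5,1],
    [0,0,0,18.6,-12,6.5,1],
    [0,0,0,18.6,-12,6.5,1]
  ]
}}

```text
clock: 10.2
eef_pos: [569.7, -228.2, 120.4]
ee_rot: [0.576, -0.576, 0.411, -0.41]
force: [0.0, 0.6, -0.2]
width: 0.23
```

Run:
```python
from h import *
s,R,p=tool();print(p,s["width"]*88,s["force"])
print(delta(571,-229.3,8.5))
for k,w in(("red",(564.3,-319,7)),("blue",(474.5,-312.8,7)),("yellow",(481,-223,7))):
    ce,st,h,px=wrist(k,7,w,40);print(k,ce,st,h)
a=capture("wrist")["color"];b=capture("scene")["color"][120:270,90:290]
b=cv2.resize(b,(560,420));cv2.imwrite("pics/w5.png",cv2.resize(np.hstack([a,b]),(800,300))[:,:,::-1])
```

```text
[ 569.71945541 -228.23865905  120.35502128] 20.28169740820329 [ 0.01292045  0.61397879 -0.19271463]
[ 0.15 11.19  0.09]
red [355.2 224.3] [ 312  185   88   79 3968] [ 565.5 -318.2    7. ]
blue [343.7 275.8] [328 265  34  19 365] [ 502.6 -331.3    7. ]
yellow [232.6 251.8] [ 209  227   50   57 1248] [ 490.4 -201.1    7. ]
```

View pics/w5.png

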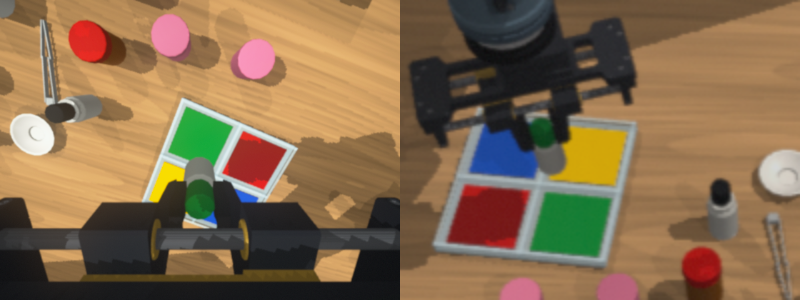

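It's held upright over the pad area (the height parallax shifts it in the view). The pads agree with the first measurement to about 1 mm. Now I lower, release and rise.

>>> {"method": "step_arm", "body": {
  "plan": [
    [0,0,0,0.1,3,0.1,1],
    [0,0,0,0.1,6,0.1,1],
    [0,0,0,0.1,8.5,0.1,1],
    [0,0,0,0.1,10,0.1,1],
    [0,0,0,0.1,10.8,0.1,1],
    [0,0,0,0.1,11.2,0.1,1],
    [0,0,0,0.1,11.2,0.1,1],
    [0,0,0,0.1,11.2,0.1,1],
    [0,0,0,0.1,11.2,0.1,1],
    [0,0,0,0.1,11.2,0.1,0.2],
    [0,0,0,0.1,11.2,0.1,0.2],
    [0,0,0,0.1,11.2,0.1,0.2],
    [0,0,0,0.1,11.2,0.1,0.1],
    [0,0,0,0.1,11.2,0.1,0.1],
    [0,0,0,0.1,9,0.1,0],
    [0,0,0,0.1,6,0.1,0],
    [0,0,0,0.1,3,0.1,0],
    [0,0,0,0.1,1,0.1,0],
    [0,0,0,0.1,0,0.1,0],
    [0,0,0,0.1,0,0.1,0]
  ]
}}

```text
clock: 12.45
eef_pos: [572.5, -230.3, 121.8]
ee_rot: [0.576, -0.575, 0.41, -0.412]
force: [0.0, 1.1, -0.7]
width: 0.5
```

Run:
```python
from h import *
s,R,p=tool();print(p,s["width"]*88,s["force"],s["clock"])
# hover over pill, nasal hover heights
print("pill hover",delta(646.3,-80.8,130))
c=capture("top");ce,st,m=blobs(c["color"],"red",(304,185),10);print(ce,hit(c,c["world_from_camera"],*ce,58))
b=cv2.resize(c["color"][130:300,220:430],(560,453));cv2.imwrite("pics/t2.png",b[:,:,::-1])
```

```text
[ 572.51807177 -230.33062899  121.80757946] 43.995235934239815 [ 0.02604672  1.06320122 -0.70868708] 12.45
pill hover [-11.74  -0.82  11.84]
[303.64864865 183.83783784] [646.04778239 -80.75999274  58.        ]
```

View pics/t2.png

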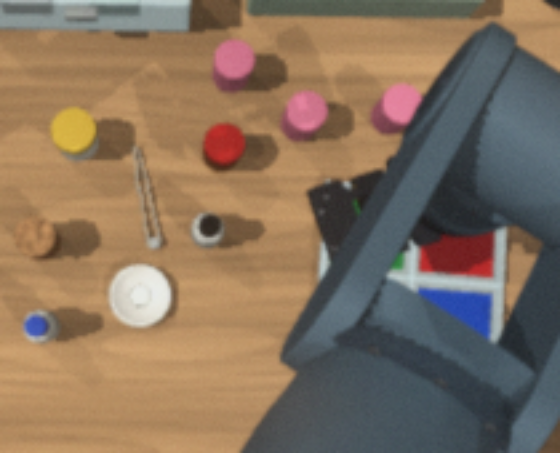

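The eye drops are released but hidden under the arm; the others haven't moved. Next is the pill bottle (red cap at (304,184) in the top view; the pink ones don't fit the red-cap description).

>>> {"method": "step_arm", "body": {
  "plan": [
    [0,0,0,-3,-0.8,3,-0.5],
    [0,0,0,-7,-0.8,7,-0.5],
    [0,0,0,-11.7,-0.8,11.8,-0.5],
    [0,0,0,-11.7,-0.8,11.8,-0.5],
    [0,0,0,-11.7,-0.8,11.8,-0.5],
    [0,0,0,-11.7,-0.8,11.8,-0.5],
    [0,0,0,-11.7,-0.8,11.8,-0.5],
    [0,0,0,-11.7,-0.8,11.8,-0.5]
  ]
}}

```text
clock: 13.3
eef_pos: [644.6, -82.3, 127.8]
ee_rot: [-0.575, 0.575, -0.412, 0.411]
force: [0.1, 0.2, -0.0]
width: 0.751
```

Run:
```python
from h import *
s,R,p=tool();print(p,s["width"]*88)
ce,st,h,px=wrist("red",58,(646.3,-80.8,58),40,);print(ce,st,h)
print(delta(646.3,-80.8,-1))
c=capture("top")
ce,st,m=blobs(c["color"],"green",(355,212),14);print("padgreen/eye",ce,st)
c=capture("scene");b=cv2.resize(c["color"][160:310,90:290],(560,420));cv2.imwrite("pics/s3.png",b[:,:,::-1])
```

```text
[644.57869848 -82.26320359 127.84375285] 66.04743381224284
[277.2 205.3] [ 256  183   43   45 1510] [646.2 -80.8  58. ]
[-0.08 12.91  0.2 ]
padgreen/eye [357.88571429 216.67678571] [344 203  28  28 560]
```

View pics/s3.png

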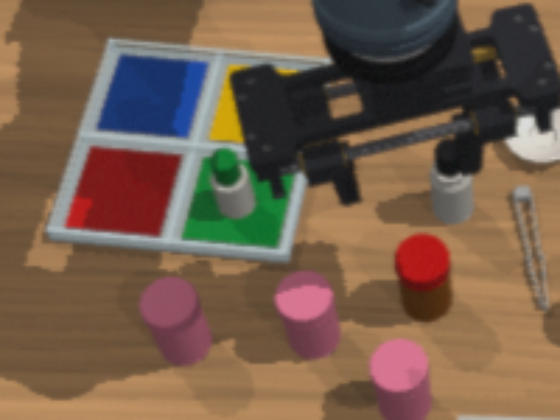

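The eye drops stand upright on the green pad, base at about (237,212) in the crop. The wrist view of the red cap agrees to 0.2 mm, so I'll descend on the pill bottle and close.

>>> {"method": "step_arm", "body": {
  "plan": [
    [0,0,0,-0.1,3,0.2,-0.5],
    [0,0,0,-0.1,6,0.2,-0.5],
    [0,0,0,-0.1,9,0.2,-0.5],
    [0,0,0,-0.1,11.5,0.2,-0.5],
    [0,0,0,-0.1,12.9,0.2,-0.5],
    [0,0,0,-0.1,12.9,0.2,-0.5],
    [0,0,0,-0.1,12.9,0.2,-0.5],
    [0,0,0,-0.1,12.9,0.2,1],
    [0,0,0,-0.1,12.9,0.2,1],
    [0,0,0,-0.1,12.9,0.2,1],
    [0,0,0,-0.1,12.9,0.2,1],
    [0,0,0,-0.1,12.9,0.2,1],
    [0,0,0,-0.1,12.9,0.2,1],
    [0,0,0,-0.1,12.9,0.2,1],
    [0,0,0,-0.1,12.9,0.2,1]
  ],
  "squeeze": 15
}}

```text
clock: 14.95
eef_pos: [647.5, -79.4, 0.2]
ee_rot: [0.576, -0.575, 0.41, -0.411]
force: [-0.9, -0.4, 5.6]
width: 0.442
```

Run:
```python
from h import *
s,R,p=tool();print(p,s["width"]*88,s["force"])
print(delta(565,-318.8,110),delta(565,-318.8,7.5))
```

```text
[ 6.47469540e+02 -7.94369452e+01  1.77274198e-01] 38.92287776987884 [-0.89898064 -0.37016019  5.60665781]
[ 19.97 -10.98 -15.56] [ 19.96  -0.73 -15.57]
```

>>> {"method": "step_arm", "body": {
  "plan": [
    [0,0,0,0,-1,0,1],
    [0,0,0,0,-3,0,1],
    [0,0,0,0,-6,0,1],
    [0,0,0,0,-9,0,1],
    [0,0,0,1,-11.5,-0.8,1],
    [0,0,0,3,-12,-2.3,1],
    [0,0,0,5,-12,-3.9,1],
    [0,0,0,7,-12,-5.4,1],
    [0,0,0,9,-12,-7,1],
    [0,0,0,11,-12,-8.5,1],
    [0,0,0,13,-12,-10,1],
    [0,0,0,15,-12,-11.6,1],
    [0,0,0,17,-12,-13.2,1],
    [0,0,0,19,-12,-14.7,1],
    [0,0,0,19.9,-12,-15.4,1],
    [0,0,0,19.9,-12,-15.4,1],
    [0,0,0,19.9,-12,-15.4,1],
    [0,0,0,19.9,-12,-15.4,1]
  ]
}}

```text
clock: 16.75
eef_pos: [566.2, -316.1, 119.2]
ee_rot: [0.576, -0.576, 0.411, -0.41]
force: [-0.2, 0.2, -0.6]
width: 0.446
```

Run:
```python
from h import *
s,R,p=tool();print(p,s["width"]*88,s["force"])
L=[]
for i in range(4):
    capture("wrist");L.append(observe()["eef_pos"])
print(np.round(L,1).tolist(),np.mean(L,0))
```

```text
[ 566.15715819 -316.09945615  119.21921846] 39.22026768958341 [-0.1779474   0.15963887 -0.55516882]
[[566.2, -316.1, 119.3], [566.2, -316.3, 119.3], [566.2, -316.4, 119.3], [566.2, -316.5, 119.3]] [ 566.1970818  -316.33709282  119.31299807]
```

>>> {"method": "step_arm", "body": {
  "plan": [
    [0,0,0,0.1,3,-0.1,1],
    [0,0,0,0.1,6,-0.1,1],
    [0,0,0,0.1,8.5,-0.1,1],
    [0,0,0,0.1,10,-0.1,1],
    [0,0,0,0.1,10.8,-0.1,1],
    [0,0,0,0.1,11.2,-0.1,1],
    [0,0,0,0.1,11.2,-0.1,1],
    [0,0,0,0.1,11.2,-0.1,1],
    [0,0,0,0.1,11.2,-0.1,1],
    [0,0,0,0.1,11.2,-0.1,-0.2],
    [0,0,0,0.1,11.2,-0.1,-0.2],
    [0,0,0,0.1,11.2,-0.1,-0.3],
    [0,0,0,0.1,11.2,-0.1,-0.3],
    [0,0,0,0.1,11.2,-0.1,-0.3],
    [0,0,0,0.1,9,-0.1,-0.3],
    [0,0,0,0.1,6,-0.1,-0.3],
    [0,0,0,0.1,3,-0.1,-0.3],
    [0,0,0,0.1,0,-0.1,-0.3],
    [0,0,0,0.1,-2,-0.1,-0.3],
    [0,0,0,0.1,-2,-0.1,-0.3]
  ]
}}

```text
clock: 18.95
eef_pos: [567.1, -320.3, 143.3]
ee_rot: [-0.575, 0.576, -0.408, 0.413]
force: [0.4, -1.2, 0.9]
width: 0.648
```

Run:
```python
from h import *
for i in range(3):capture("wrist")
s,R,p=tool();print(p,s["width"]*88,s["force"],s["clock"])
c=capture("top");ce,st,m=blobs(c["color"],"yellow",(247,178.5),10);print(ce,hit(c,c["world_from_camera"],*ce,55))
print("balm hover",delta(657.5,65.6,130))
```

```text
[ 564.51387817 -318.17863208  137.82613139] 57.42129855884355 [ 0.01960023 -0.3079653  -0.4011971 ] 19.1
[247.18224299 178.50934579] [658.40211122  65.57800211  55.        ]
balm hover [-33.24   0.78  21.28]
```

Next I move to above the balm jar (yellow lid).

>>> {"method": "step_arm", "body": {
  "plan": [
    [0,0,0,-4,0,2.6,-0.6],
    [0,0,0,-8,0,5.2,-0.6],
    [0,0,0,-12,0,7.7,-0.6],
    [0,0,0,-16,0,10.3,-0.6],
    [0,0,0,-20,0,12.8,-0.6],
    [0,0,0,-24,0,15.4,-0.6],
    [0,0,0,-28,0,18,-0.6],
    [0,0,0,-31,0.4,20,-0.6],
    [0,0,0,-33.2,0.8,21.3,-0.6],
    [0,0,0,-33.2,0.8,21.3,-0.6],
    [0,0,0,-33.2,0.8,21.3,-0.6],
    [0,0,0,-33.2,0.8,21.3,-0.6],
    [0,0,0,-33.2,0.8,21.3,-0.6],
    [0,0,0,-33.2,0.8,21.3,-0.6]
  ]
}}

```text
clock: 20.55
eef_pos: [658.8, 63.2, 131.5]
ee_rot: [0.575, -0.575, 0.411, -0.411]
force: [-0.5, 0.8, -0.3]
width: 0.803
```

Run:
```python
from h import *
for i in range(3):capture("wrist")
s,R,p=tool();print(p,s["width"]*88)
ce,st,h,px=wrist("yellow",55,(657.5,65.6,55),40);print(ce,st,h)
print(delta(*h[:2],-1),delta(657.5,65.6,-1))
c=capture("scene");b=cv2.resize(c["color"][160:310,90:350],(728,420));cv2.imwrite("pics/s4.png",b[:,:,::-1])
```

```text
[658.8867531   63.77388762 131.53503421] 69.97538667214366
[276.7 207. ] [ 252  182   50   50 1883] [656.9  64.6  55. ]
[-0.12 13.25 -0.17] [-0.2  13.25 -0.08]
```

View pics/s4.png

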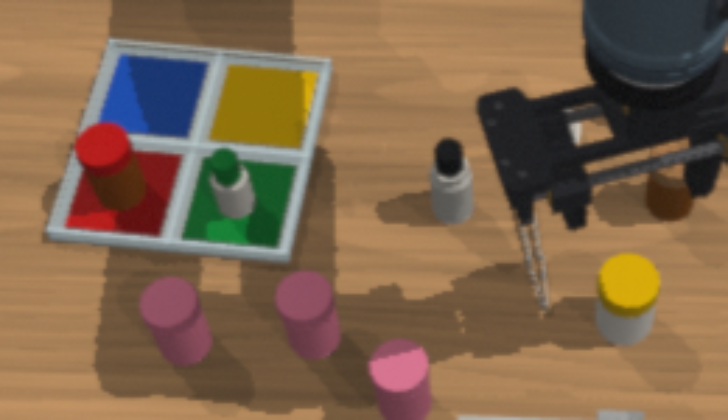

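The pill bottle and eye drops stand upright on their pads. Now I grasp the balm jar.

>>> {"method": "step_arm", "body": {
  "plan": [
    [0,0,0,-0.1,3,-0.1,-0.6],
    [0,0,0,-0.1,6,-0.1,-0.6],
    [0,0,0,-0.1,9,-0.1,-0.6],
    [0,0,0,-0.1,11.5,-0.1,-0.6],
    [0,0,0,-0.1,13.2,-0.1,-0.6],
    [0,0,0,-0.1,13.2,-0.1,-0.6],
    [0,0,0,-0.1,13.2,-0.1,-0.6],
    [0,0,0,-0.1,13.2,-0.1,1],
    [0,0,0,-0.1,13.2,-0.1,1],
    [0,0,0,-0.1,13.2,-0.1,1],
    [0,0,0,-0.1,13.2,-0.1,1],
    [0,0,0,-0.1,13.2,-0.1,1],
    [0,0,0,-0.1,13.2,-0.1,1],
    [0,0,0,-0.1,13.2,-0.1,1],
    [0,0,0,-0.1,13.2,-0.1,1]
  ],
  "squeeze": 16
}}

```text
clock: 22.3
eef_pos: [658.2, 65.2, 0.2]
ee_rot: [0.576, -0.575, 0.41, -0.411]
force: [-0.4, 0.9, 6.5]
width: 0.491
```

Run:
```python
from h import *
for i in range(3):capture("wrist")
s,R,p=tool();print(p,s["width"]*88,s["force"])
print(delta(481,-222.9,120))
```

```text
[6.58209997e+02 6.51791232e+01 2.18813004e-01] 43.31278681477346 [-0.48372346  1.23755471  4.75427569]
[ 21.49 -12.   -26.1 ]
```

>>> {"method": "step_arm", "body": {
  "plan": [
    [0,0,0,0,-1,0,1],
    [0,0,0,0,-3,0,1],
    [0,0,0,0,-6,0,1],
    [0,0,0,0,-9,0,1],
    [0,0,0,0,-12,0,1],
    [0,0,0,0.8,-14,-1,1],
    [0,0,0,2.4,-15,-3,1],
    [0,0,0,4.9,-15,-6,1],
    [0,0,0,7.4,-15,-9,1],
    [0,0,0,9.9,-15,-12,1],
    [0,0,0,12.4,-15,-15,1],
    [0,0,0,14.8,-15,-18,1],
    [0,0,0,17.3,-15,-21,1],
    [0,0,0,19.5,-15,-23.7,1],
    [0,0,0,21,-14,-25.5,1],
    [0,0,0,21.5,-12,-26.1,1],
    [0,0,0,21.5,-12,-26.1,1],
    [0,0,0,21.5,-12,-26.1,1],
    [0,0,0,21.5,-12,-26.1,1]
  ]
}}

```text
clock: 24.35
eef_pos: [481.2, -222.7, 120.2]
ee_rot: [0.576, -0.576, 0.41, -0.411]
force: [0.2, -1.1, -0.1]
width: 0.494
```

Run:
```python
from h import *
for i in range(6):capture("wrist")
s,R,p=tool();print(p,s["width"]*88,s["force"])
print(delta(481,-222.9,8))
```

```text
[ 480.897452   -222.80048147  119.7343849 ] 43.37083012014526 [-0.228808   -0.16495015 -1.85570326]
[1.000e-02 1.117e+01 0.000e+00]
```

>>> {"method": "step_arm", "body": {
  "plan": [
    [0,0,0,0,3,0,1],
    [0,0,0,0,6,0,1],
    [0,0,0,0,8.5,0,1],
    [0,0,0,0,10,0,1],
    [0,0,0,0,10.8,0,1],
    [0,0,0,0,11.2,0,1],
    [0,0,0,0,11.2,0,1],
    [0,0,0,0,11.2,0,1],
    [0,0,0,0,11.2,0,1],
    [0,0,0,0,11.2,0,-0.2],
    [0,0,0,0,11.2,0,-0.2],
    [0,0,0,0,11.2,0,-0.3],
    [0,0,0,0,11.2,0,-0.3],
    [0,0,0,0,11.2,0,-0.3],
    [0,0,0,0,9,0,-0.3],
    [0,0,0,0,6,0,-0.3],
    [0,0,0,0,3,0,-0.3],
    [0,0,0,0,0,0,-0.3],
    [0,0,0,0,-3,0,-0.3],
    [0,0,0,0,-3,0,-0.3]
  ]
}}

```text
clock: 26.65
eef_pos: [483.1, -224.9, 154.0]
ee_rot: [-0.575, 0.576, -0.408, 0.414]
force: [1.3, -0.6, -0.4]
width: 0.653
```

Run:
```python
from h import *
for i in range(4):capture("wrist")
s,R,p=tool();print(p,s["width"]*88,s["force"],s["clock"])
print("nasal hover",delta(469,94.6,150))
```

```text
[ 479.68124189 -222.41059767  147.88826592] 57.23249459235559 [-0.35079953  0.13562019  0.2228957 ] 26.85
nasal hover [-30.33  -0.16   9.28]
```

Last one is the nasal spray (blue cap).

>>> {"method": "step_arm", "body": {
  "plan": [
    [0,0,0,-4,-0.1,1.2,0],
    [0,0,0,-8,-0.1,2.4,0],
    [0,0,0,-12,-0.1,3.7,0],
    [0,0,0,-16,-0.1,4.9,0],
    [0,0,0,-20,-0.1,6.1,0],
    [0,0,0,-24,-0.1,7.3,0],
    [0,0,0,-28,-0.1,8.6,0],
    [0,0,0,-30.3,-0.1,9.3,0],
    [0,0,0,-30.3,-0.1,9.3,0],
    [0,0,0,-30.3,-0.1,9.3,0],
    [0,0,0,-30.3,-0.1,9.3,0],
    [0,0,0,-30.3,-0.1,9.3,0],
    [0,0,0,-30.3,-0.1,9.3,0]
  ]
}}

```text
clock: 28.15
eef_pos: [470.1, 92.7, 150.2]
ee_rot: [-0.575, 0.575, -0.411, 0.411]
force: [0.2, -0.2, 0.4]
width: 0.502
```

Run:
```python
from h import *
for i in range(4):capture("wrist")
s,R,p=tool();print(p,s["width"]*88)
ce,st,h,px=wrist("blue",70,(469,94.6,70),40);print(ce,st,h)
print(delta(*h[:2],16),delta(469,94.6,16))
c=capture("scene");b=cv2.resize(c["color"][140:290,90:350],(728,420));cv2.imwrite("pics/s5.png",b[:,:,::-1])
```

```text
[470.15185973  93.33678646 150.36768732] 44.09110011690793
[276.7 206.5] [267 194  21  24 379] [467.5  94.   70. ]
[-0.14 13.43 -0.23] [-0.15 13.43 -0.07]
```

View pics/s5.png

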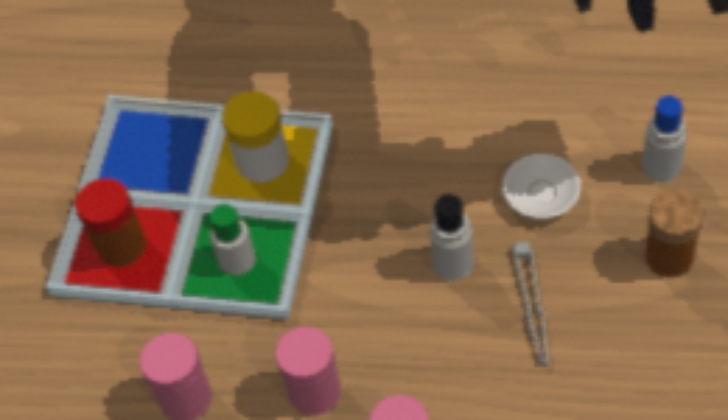

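Three medicines stand well placed; the lens spray and spice jar are untouched. Now I grasp the nasal spray by its cap.

>>> {"method": "step_arm", "body": {
  "plan": [
    [0,0,0,-0.1,3,-0.1,0],
    [0,0,0,-0.1,6,-0.1,0],
    [0,0,0,-0.1,9,-0.1,0],
    [0,0,0,-0.1,11.5,-0.1,0],
    [0,0,0,-0.1,13,-0.1,0],
    [0,0,0,-0.1,13.6,-0.1,0],
    [0,0,0,-0.1,13.6,-0.1,0],
    [0,0,0,-0.1,13.6,-0.1,0],
    [0,0,0,-0.1,13.6,-0.1,1],
    [0,0,0,-0.1,13.6,-0.1,1],
    [0,0,0,-0.1,13.6,-0.1,1],
    [0,0,0,-0.1,13.6,-0.1,1],
    [0,0,0,-0.1,13.6,-0.1,1],
    [0,0,0,-0.1,13.6,-0.1,1],
    [0,0,0,-0.1,13.6,-0.1,1],
    [0,0,0,-0.1,13.6,-0.1,1]
  ],
  "squeeze": 15
}}

```text
clock: 30.05
eef_pos: [469.5, 94.4, 15.0]
ee_rot: [0.576, -0.575, 0.41, -0.411]
force: [0.2, 0.0, 5.2]
width: 0.292
```

Run:
```python
from h import *
for i in range(3):capture("wrist")
s,R,p=tool();print(p,s["width"]*88,s["force"])
print(delta(474.7,-312.8,150))
```

```text
[469.54116125  94.42704135  14.96785662] 25.225621055728215 [-0.72030887  0.4365749   6.33879271]
[ 38.69 -13.51 -12.72]
```

The width of 25 mm is more than the 21 mm cap, so the tips are probably on the collar below it. I'll regrip 10 mm higher, on the cap itself.

>>> {"method": "step_arm", "body": {
  "plan": [
    [0,0,0,0,0,0,0.2],
    [0,0,0,0,0,0,0],
    [0,0,0,0,0,0,0],
    [0,0,0,0,0,0,0],
    [0,0,0,0,-0.5,0,0],
    [0,0,0,0,-1,0,0],
    [0,0,0,0,-1,0,0],
    [0,0,0,0,-1,0,0],
    [0,0,0,0,-1,0,1],
    [0,0,0,0,-1,0,1],
    [0,0,0,0,-1,0,1],
    [0,0,0,0,-1,0,1],
    [0,0,0,0,-1,0,1],
    [0,0,0,0,-1,0,1],
    [0,0,0,0,-1,0,1]
  ],
  "squeeze": 15
}}

```text
clock: 31.7
eef_pos: [468.7, 94.4, 24.3]
ee_rot: [-0.575, 0.576, -0.411, 0.411]
force: [-1.2, 0.1, -0.8]
width: 0.233
```

Run:
```python
from h import *
for i in range(3):capture("wrist")
s,R,p=tool();print(p,s["width"]*88,s["force"])
print(delta(474.7,-312.8,150))
```

```text
[468.77622434  94.3597786   24.32149658] 20.5404014250444 [-0.66488935 -0.14164722  0.23883337]
[ 38.7  -12.57 -12.66]
```

The width is now 20.5 mm, so it's on the cap. Lift and carry it to the blue pad.

>>> {"method": "step_arm", "body": {
  "plan": [
    [0,0,0,0,-1,0,1],
    [0,0,0,0,-3,0,1],
    [0,0,0,0,-6,0,1],
    [0,0,0,0,-9,0,1],
    [0,0,0,1,-11.5,-0.3,1],
    [0,0,0,3,-12.6,-1,1],
    [0,0,0,6,-12.6,-2,1],
    [0,0,0,9.5,-12.6,-3.1,1],
    [0,0,0,13,-12.6,-4.3,1],
    [0,0,0,16.5,-12.6,-5.4,1],
    [0,0,0,20,-12.6,-6.5,1],
    [0,0,0,23.5,-12.6,-7.7,1],
    [0,0,0,27,-12.6,-8.8,1],
    [0,0,0,30.5,-12.6,-10,1],
    [0,0,0,34,-12.6,-11.1,1],
    [0,0,0,37,-12.6,-12.1,1],
    [0,0,0,38.7,-12.6,-12.7,1],
    [0,0,0,38.7,-12.6,-12.7,1],
    [0,0,0,38.7,-12.6,-12.7,1],
    [0,0,0,38.7,-12.6,-12.7,1]
  ]
}}

```text
clock: 33.85
eef_pos: [474.4, -311.5, 150.3]
ee_rot: [0.576, -0.576, 0.411, -0.41]
force: [-0.3, 0.4, -0.6]
width: 0.231
```

Run:
```python
from h import *
for i in range(7):capture("wrist")
s,R,p=tool();print(p,s["width"]*88,s["force"])
print(delta(474.7,-312.8,32))
c=capture("scene");b=cv2.resize(c["color"][90:290,90:350],(728,560));cv2.imwrite("pics/s6.png",b[:,:,::-1])
```

```text
[ 474.50540123 -312.46850735  150.41712693] 20.623742057540593 [-0.50278533 -0.78523829 -0.47174875]
[4.000e-02 1.184e+01 1.000e-02]
```

View pics/s6.png

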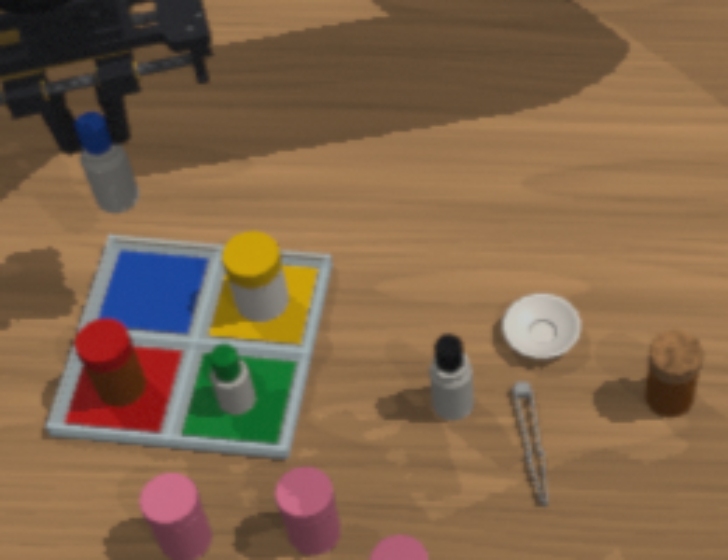

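The nasal spray hangs upright at (110,165) in the crop, centred over the blue pad by pose. Lower, release and rise.

>>> {"method": "step_arm", "body": {
  "plan": [
    [0,0,0,0,3,0,1],
    [0,0,0,0,6,0,1],
    [0,0,0,0,9,0,1],
    [0,0,0,0,10.5,0,1],
    [0,0,0,0,11.3,0,1],
    [0,0,0,0,11.8,0,1],
    [0,0,0,0,11.8,0,1],
    [0,0,0,0,11.8,0,1],
    [0,0,0,0,11.8,0,1],
    [0,0,0,0,11.8,0,0.2],
    [0,0,0,0,11.8,0,0.2],
    [0,0,0,0,11.8,0,0.2],
    [0,0,0,0,11.8,0,0.1],
    [0,0,0,0,11.8,0,0],
    [0,0,0,0,10,0,0],
    [0,0,0,0,7,0,0],
    [0,0,0,0,4,0,0],
    [0,0,0,0,1,0,0],
    [0,0,0,0,-2,0,0],
    [0,0,0,0,-2,0,0]
  ]
}}

```text
clock: 36.25
eef_pos: [476.6, -315.0, 175.3]
ee_rot: [-0.575, 0.576, -0.408, 0.414]
force: [0.7, 0.3, 0.6]
width: 0.499
```

>>> {"method": "step_arm", "body": {
  "plan": [
    [0,0,0,3,-1,-3,0],
    [0,0,0,6,-1,-6,0],
    [0,0,0,9,-1,-9,0],
    [0,0,0,12,-1,-12,0],
    [0,0,0,14,-1,-14,0],
    [0,0,0,14,-1,-14,0],
    [0,0,0,14,-1,-14,0],
    [0,0,0,14,-1,-14,0]
  ]
}}

```text
clock: 37.05
eef_pos: [387.9, -489.4, 179.6]
ee_rot: [0.576, -0.575, 0.411, -0.41]
force: [-0.1, 0.8, 0.7]
width: 0.499
```

Run:
```python
from h import *
s,R,p=tool();print(p,s["clock"],s["force"])
c={n:capture(n) for n in("scene","top")}
P={"blue":((474.5,-312.8),77),"red":((564.5,-319),65),"green":((571,-229.3),59),"yellow":((481,-222.9),62)}
O={"blue":("105-130",)}
for k,((x,y),z) in P.items():
    for n in c:
        C=c[n];T=C["world_from_camera"];f=210/np.tan(np.radians(C["fovy"])/2)
        q=np.linalg.inv(T)@np.r_[x,y,z,1];u=np.array([C["cx"]+f*q[0]/q[2],C["cy"]+f*q[1]/q[2]])
        try:
            ce,st,m=blobs(C["color"],k,u,7);print(k,n,"cap expected px",u.round(1),"blob",ce.round(1),st[4],"err mm",(hit(C,T,*ce,z)[:2]-(x,y)).round(1))
        except Exception as e:print(k,n,u.round(1),e)
a=cv2.resize(c["scene"]["color"][150:290,90:350],(728,392));b=c["top"]["color"][190:280,220:420];b=cv2.resize(b,(460,207))
o=np.zeros((600,728,3),np.uint8);o[:392]=a;o[393:600,:460]=b;cv2.imwrite("pics/fin.png",o[:,:,::-1])
```

```text
[ 387.85145256 -489.39438424  179.55154408] 37.05 [-0.12479411  0.80365223  0.7062605 ]
blue scene cap expected px [137.  174.4] blob [136.5 174.7] 98 err mm [ 0.9 -1. ]
blue top [397.2 252. ] max() iterable argument is empty
red scene [127.3 212.7] max() iterable argument is empty
red top cap expected px [397.5 216.4] blob [391.4 218.8] 613 err mm [-6.4 15.6]
green scene [170.9 218.4] max() iterable argument is empty
green top cap expected px [361.6 213.6] blob [356.9 216.3] 537 err mm [-7.2 12. ]
yellow scene [179.9 182.4] max() iterable argument is empty
yellow top cap expected px [359.7 248.9] blob [356.  249.8] 609 err mm [-2.4  9.4]
```

View pics/fin.png

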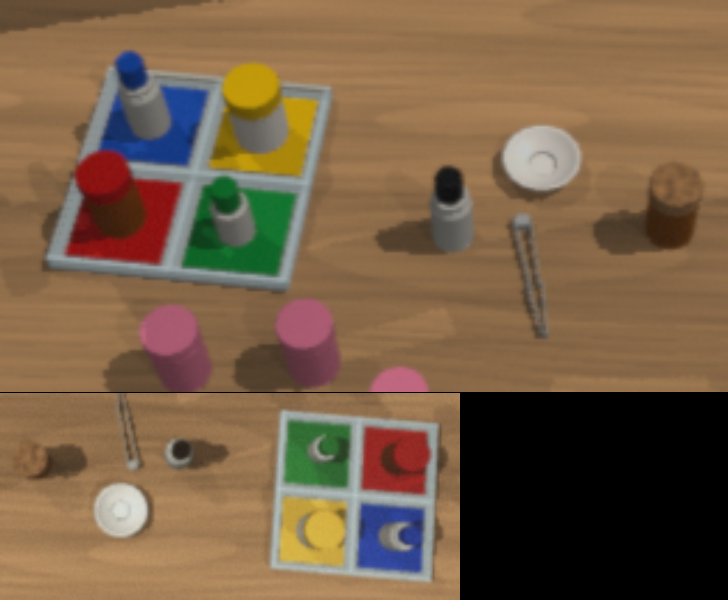

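Everything stands upright. My eyeballed cap centres in scene pixels, against the expected pad-centre projections, are:

| Cap | Eyeballed | Expected |
|---|---|---|
| Red | (128,213.6) | (127,212.7) |
| Green | (170.4,220) | (170.9,218.4) |
| Yellow | (180.4,183) | (179.9,182.4) |

Blue came from its colour blob, at about 1 mm error. The other large blob "errors" are caps merging with pads of the same colour. I'm handing in.

```bash
python3 -c "
from bench import *
print(finish_job())"
```

```text
the job is handed in; nothing more can be done
None
```

All four medicines stand upright on the pads of their cap colours, released, with the arm clear of the tray. I handed the job in at about 37 s of the 115 s allowed. The hand-in reports no verdict, so this rests on my last pictures.

**Placement:** the blue cap measured about 1 mm off in x and y from its pad centre. I read the red, green and yellow caps by eye from the scene picture, at about 1–2 px (roughly 2–4 mm) against the 15 mm limit. The lens spray, spice jar and pink look-alikes look unmoved, but I didn't re-measure them.

**Failed or disagreeing checks:**
- **First two grasps:** both grasps of the eye drops closed on nothing, because the real fingertips ended about 40 mm short of the reported TCP. I found this with an image overlay and went lower for every later grasp.
- **Nasal spray:** the first grip landed below the cap, at 25 mm wide. I released it and gripped again 10 mm higher, on the cap.
- **Final automatic check:** it only worked for the blue cap in the scene view. It found no match for blue in the top view or for the other three in the scene view. In the top view it reported 10–17 mm errors for those three, because each cap merges with its same-coloured pad, which is why I read them by eye.

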